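# Reset a tripped glass grinder

### The arm

A 7-joint arm with a two-finger parallel gripper is mounted at the origin on the work surface. World frame = base frame: x ahead of the robot, y to its left, z up, the work surface at z = 0. Lengths are in m, angles in rad, forces in N, time in s.
With the tool pointing down it reaches from about 0.425 to 0.925 m from the base axis. Payload 6.8 kg.
Tool frame: the origin (TCP) lies on the front face of the gripper's body, between the roots of the fingers; the fingertips stand 73 mm ahead of it and the grasp point (between the pads) lies 54 mm ahead of it (env.nose_length is the distance from the TCP to the fingertips, in m); z points along the fingers, y is the line along which they close (so a half turn about z gives the same grasp; the last joint's range is limited). The gripper opens to 85 mm and grips with 20 to 120 N. Pads are 22 mm wide; open, the fingers measure 114 mm over their backs; the gripper's body (76 mm by 85 mm) begins 54 mm behind the grasp point. The pads swing forward as they close: fully open they stand 13 mm farther back than shut.
Start: joints at [-1.213, 0.477, 0.022, 1.555, -0.011, 1.109, -0.083], TCP at [0.303, 0.603, 0.304] pointing down, gripper open.
Joint ranges: [-2.96, 2.96], [-0.34, 2.1], [-1.41, 1.46], [0.24, 2.44], [-1.37, 4.51], [0.17, 1.92], [-2.96, 2.96]. Speed limits (rad/s): [2.39, 2.39, 3.14, 3.14, 3.14, 3.14, 3.14].

### API

Orientations are given as a unit quaternion [w, x, y, z].
In Python, from cell import env, kin, camera, calibration, job gives the robot as it stands. The module is installed in compiled form; this text tells all that it offers. Calls block until the motion is done:
- env.reach(position, orientation): joint-space move of the TCP to a pose.
- env.movel(position, velocity=0.15, rot=None, stop_force=None): straight line of the TCP; rot=None keeps the orientation; velocity is the mean speed in m/s. With stop_force (N) it stops when the force on the tool has changed by that much, and returns True; else False.
- env.goto_joints(angles): joint-space move.
- env.grip(opening, f_grip=None): finger opening in m; f_grip is the grip in N (None keeps the last); returns when the fingers have stopped.
- env.dwell(seconds).
- kin.inverse_kinematics(position, orientation): joint angles nearest the present ones, or None.
- env.get_state(): the state.
- camera(name): name is "scene" or "top" or "wrist"; returns (picture, depth): 400x640x3 uint8, blue, green, red; 400x640 float32, m along the optical axis (not along the pixel's ray), 0 where there is no reading.
- calibration(name): a dict with "fx", "fy", "cx", "cy" (pixels), "k1" (the pictures are not rectified: a ray, as slopes to the right and down, at radius r is drawn at 1 + k1 r^2 times it, then the intrinsics apply), "rvec" (rotation vector, rad) and "tvec" (3), from world to camera coordinates, as OpenCV has them. Camera axes: x right, y down, z forward; pixel columns grow to the right and rows downward; lengths in m; the calibration is good to about 2 mm. A picture is of the moment at which its call begins: read the wrist's pose just before it. calibration takes no time and is no camera call; for the wrist camera it gives the pose at the moment of the call.
A pose or a line that the arm cannot do raises env.PlanningError and nothing moves.
- job.job_done(): hands the job in; it is judged then, once.
The state is a dict: "time": time; "qpos": joint angles; "joint_velocities": joint speeds; "joint_torque": joint torques, N m; "tcp_pos": TCP position; "orientation": TCP orientation; "force": force on the tool from outside, world axes, zero at the start; "torque": the same for the moment, N m; "opening": finger opening in m; "gripper_force": force on a finger pad.
Only numpy, scipy, OpenCV 4.12 (cv2) and the standard library are available. Lean on these libraries where they do the work, as an engineer would, in place of code of your own. Each camera call takes 0.05 s, during which the arm holds its last target. There are 200 camera calls.

### The job

The glass grinder has jammed and its overload has tripped. With the fingertips, gently switch it off at the large power rocker, then push the popped-out round reset button fully home, and take the hand away, leaving the machine switched off. Do not touch the small speed rocker or the fuse cap, and do not move the clear shield, the glass on the grid or the things standing around the machine.

Things in the scene. Friction and masses are not known exactly. Their poses are not given: they have to be found in the camera images.
- grinder: Grey grinder fixed on the bench, 240 mm wide, 325 deep. Origin: centre of its underside; x from the operator's front to the back, y to the left, z up. Behind x = -70 mm it is a tub with a rim 116 mm high and a white grid 110.5 mm up, a 25 mm brass grinding head at x = 55 (top at 147) and two posts at the back (x = 158, y = +-100), 219 high, that carry the shield. In front is the sloping console.
- console: Flat control panel, 104 mm (x, up the slope) by 232 mm (y, to the operator's left), rising 15 degrees away from the operator. Origin: centre of its face, 66 mm above the bench; z: outward normal. Controls, all black, in a row at x = 0: power rocker y = +70, reset button +10, fuse cap -36, speed rocker -80 mm. The tub, 116 mm high, begins 50 mm up the slope from the row.
- power (a joint): Large power rocker, 30 by 22 mm: a shallow V of two 15 mm halves, pivoted about the console's y; bezel 2 mm high. 0 rad = on (start): upper half level, 4 mm above the panel, lower half (nearer the operator) up to 10 mm proud. 0.4 rad = off: lower half level, 4 mm above the panel. Press the lower half to switch off: it resists with about 3 N at its end and stays where it is left.
- power_low_end (a point): Point on the face of the lower half of the power rocker, 12 mm from its middle (3 mm inside its outer end); it moves with the rocker.
- reset (a joint): The round reset button, 15 mm in diameter, in a flat nut 24 mm across and 2 mm high. 0 = popped out (as at the start), its top 11 mm above the panel; 0.006 m = fully home, its top 5 mm above the panel. It moves along the panel's normal, resists with about 3 N and stays where it is left.
- reset_top (a point): Centre of the top of the reset button.
- fuse: Black fuse-holder cap: a round slotted cap 18 mm in diameter (flange 22 mm), 9 mm high, fixed. Origin: centre of its base on the panel. Not to be touched.
- speed: The small speed rocker, like the power rocker but 21 by 14 mm and up to 8 mm high. Origin: its pivot, on the panel. Not to be touched.
- speed_low_end (a point): Point on the lower half of the speed rocker near its outer end; moves if the rocker is switched.
- shield_edge (a point): Middle of the front edge of the clear eye shield over the grinding head: a plate 4 mm thick and 160 mm wide, reaching 115 mm forward of its hinge on the posts (215 mm above the bench). It starts level or raised by up to 0.6 rad and is easily moved; leave it as it is.
- glass: Loose piece of amber glass, 50 by 70 by 4 mm, lying on the grid. Origin: centre of its underside.
- spool: Loose spool of solder wire standing on the bench beside the grinder, 52 mm in diameter, 46 mm high. Origin: centre of its underside.
- foil: Loose roll of copper foil tape lying on the bench beside the grinder: a ring 68 mm outside, 44 mm inside, 12 mm high. Origin: centre of its underside.
- flux: Loose white flux bottle with a black cap standing on the bench beside the grinder, 48 mm in diameter, 105 mm high. Origin: centre of its underside.

How it is judged:
On the way, in this order (a step that is already met when the one before it is completed fails the run):
1. the grinder is switched off at the power rocker, the reset button still out (value of joint power above 0.33 rad and value of joint reset below 0.002 m), for 0.1 s.
2. the reset button is pushed home, the rocker still off (value of joint reset above 0.005 m and value of joint power above 0.33 rad), for 0.1 s.
At the end, for the whole second after the job is handed in: The power rocker is off (past 0.33 of 0.4 rad) and the reset button is home (past 5 of 6 mm); the speed rocker is as it was, the shield within 5 mm and the four loose things within 8 mm of where they started (all of step 2 and distance of speed_low_end from where it was at the start of the episode below 0.0015 m and distance of shield_edge from where it was at the start of the episode below 0.005 m and distance of each of glass, spool, foil, flux from where it was at the start of the episode below 0.008 m); the robot touches nothing.
It fails at once if the grinder or its controls are pressed harder than 40 N (contact force between any of the fingers, the arm and grinder above 40 N).
It fails at once if the speed rocker is touched (contact force between any of the fingers, the arm and speed above 0.5 N).
It fails at once if the fuse cap is touched (contact force between any of the fingers, the arm and fuse above 0.5 N).
It fails at once if the shield is moved by more than 5 mm (distance of shield_edge from where it was at the start of the episode above 0.005 m).
It fails at once if the glass on the grid or a thing beside the machine is lifted or shifted by more than 8 mm (distance of any of glass, spool, foil, flux from where it was at the start of the episode above 0.008 m).
It also fails if it takes over 38 s, if anything falls off the work surface, if the arm or the gripper's body presses on something with over 40 N, if the wrist force passes 120 N, or if a joint passes its speed limit or range.

## Working session

There is one attempt and no reset: what is moved stays moved. The work goes in short steps, each a Python script; the robot and the scene stay as the last script left them, time stands still between calls to the robot, and variables do not carry over. Pictures are saved under pics/ and viewed, at most 10 in all, crops included, and the job is handed in when it is done.

```bash
mkdir -p pics; cat > h.py <<'E'
import numpy as np, cv2
from cell import env, kin, camera, calibration, job
def save(name, fn):
    c=calibration(name); p,d=camera(name); cv2.imwrite(f'pics/{fn}.png',p); np.savez(f'pics/{fn}.npz',p=p,d=d,**{k:np.array(v) for k,v in c.items()}); return p,d,c
def rays(c,uv):
    uv=np.atleast_2d(uv).astype(float); x=(uv[:,0]-c['cx'])/c['fx']; y=(uv[:,1]-c['cy'])/c['fy']
    rd=np.hypot(x,y); r=rd.copy()
    for _ in range(30): r=rd/(1+c['k1']*r*r)
    s=np.where(rd>0,r/np.maximum(rd,1e-12),1); return np.c_[x*s,y*s,np.ones(len(x))]
def pts(c,uv,z):
    R=cv2.Rodrigues(np.array(c['rvec'],float).reshape(3,1))[0]
    return (rays(c,uv)*np.atleast_1d(z)[:,None]-np.ravel(c['tvec']))@R
def plane(c,uv,n,p0):
    R=cv2.Rodrigues(np.array(c['rvec'],float).reshape(3,1))[0]
    o=-R.T@np.ravel(c['tvec']); d=rays(c,uv)@R
    return o+d*(((p0-o)@n)/(d@n))[:,None]
E
python3 - <<'E'
from h import *
for n in ('scene','top'):
    p,d,c=save(n,n); print(n,c)
print(env.get_state()['time'], env.nose_length)
E
```

```text
scene {'fx': 479.5176040410668, 'fy': 479.5176040410668, 'cx': 323.533778483309, 'cy': 192.19554724647745, 'k1': -0.02162300171747238, 'rvec': array([ 1.10605366,  2.29066316, -1.12862705]), 'tvec': array([ 0.36234692, -0.21622027,  1.64155016])}
top {'fx': 469.2182866902999, 'fy': 469.2182866902999, 'cx': 322.41057619264285, 'cy': 197.65087378818058, 'k1': -0.0384347274783221, 'rvec': array([ 2.21214057, -2.17371814,  0.07409857]), 'tvec': array([0.03682056, 0.62429942, 1.00783919])}
0.1 0.0726
```

View pics/top.png

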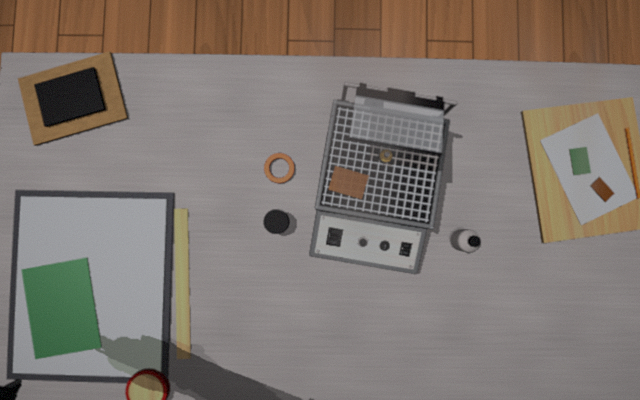

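View pics/scene.png

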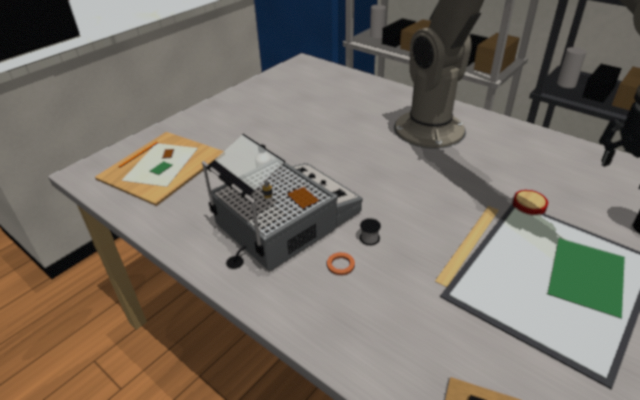

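The top view shows the grinder's console at about (370,243), with the power rocker at (334,237), reset at (362,242), fuse at (384,245) and speed rocker at (405,249). The shield is over the tub and the flux bottle stands at (468,240). The scene view agrees. I'll make a coarse fix now, then look closely with the wrist camera.

```bash
python3 - <<'E'
from h import *
f=np.load('pics/top.npz'); p,d=f['p'],f['d']; c={k:f[k] for k in f.files}
for k in('fx','fy','cx','cy','k1'): c[k]=float(c[k])
nz=np.array([0,0,1.]); 
a=plane(c,[[334,237],[362,242],[384,245],[405,249]],nz,np.array([0,0,.071])); print(a.round(4))
yaw=np.arctan2(*( -(a[0]-a[3])[:2]*[1,-1])) ; print('yaw',yaw)
# panel plane from depth of bright pixels
g=cv2.cvtColor(p,cv2.COLOR_BGR2GRAY); m=np.zeros_like(g); cv2.fillPoly(m,[np.array([[322,222],[420,236],[414,262],[318,250]])],1)
v,u=np.where((m>0)&(g>140)&(d>0)); P=pts(c,np.c_[u,v],d[v,u]); q=P.mean(0); n=np.linalg.svd(P-q)[2][2]; n*=np.sign(n[2]); print(len(P),q,n,'tilt',np.degrees(np.arccos(n[2])),'yaw',np.arctan2(-n[1],-n[0]), np.std((P-q)@n))
for n_,uv,z in(('flux',[470,240],.105),('spool',[277,222],.046),('foil',[279,168],.012)): print(n_,plane(c,[uv],nz,np.array([0,0,z])).round(3))
E
```

```text
[[ 0.5393  0.0227  0.071 ]
 [ 0.5299 -0.0354  0.071 ]
 [ 0.5245 -0.0811  0.071 ]
 [ 0.5169 -0.1247  0.071 ]]
yaw -0.15042465448260145
2128 [ 0.52890956 -0.04991048  0.06657866] [-0.2580912   0.03995824  0.96529388] tilt 15.139265532632217 yaw -0.15360264218273584 0.0016665547711679476
flux [[ 0.538 -0.249  0.105]]
spool [[0.568 0.143 0.046]]
foil [[0.688 0.145 0.012]]
```

```bash
cat >> h.py <<'E'
from scipy.spatial.transform import Rotation as Ro
N=np.array([-0.2559,0.0392,0.9659]); N/=np.linalg.norm(N)
yaw=-0.152
Y=np.array([-np.sin(yaw),np.cos(yaw),0]); Y-=N*(Y@N); Y/=np.linalg.norm(Y); X=np.cross(Y,N)
def quat(s,tilt=0):  # tool z=-N, tool y = s*Y
    R=np.c_[np.cross(s*Y,-N),s*Y,-N]; return Ro.from_matrix(R).as_quat(scalar_first=True)
E
python3 - <<'E'
from h import *
C=np.array([0.5289,-0.05,0.0666]); np.set_printoptions(precision=3,suppress=True)
print(X,Y,N, env.get_state()['orientation'])
R=Ro.from_quat(env.get_state()['orientation'],scalar_first=True).as_matrix(); c=calibration('wrist'); Rc=cv2.Rodrigues(np.array(c['rvec']))[0]; o=-Rc.T@np.ravel(c['tvec'])
print('cam in tool',R.T@(o-env.get_state()['tcp_pos']),'axis',R.T@Rc.T[:,2],c['fx'])
for s in(1,-1):
  for h in(.08,.12,.2,.25): print(s,h,kin.inverse_kinematics(C+Y*.02+N*h,quat(s)))
E
```

```text
[ 0.955 -0.146  0.259] [ 0.151  0.988 -0.   ] [-0.256  0.039  0.966] [-0.     0.231  0.973 -0.001]
cam in tool [ 0.075 -0.    -0.069] axis [-0.294 -0.001  0.956] 293.24512248584057
1 0.08 [-0.287  0.375  0.22   2.235 -0.063  0.286  1.385]
1 0.12 [-0.405  0.291  0.347  2.241 -0.102  0.373  1.424]
1 0.2 [-0.588  0.112  0.509  2.224  0.014  0.566  1.318]
1 0.25 [-0.672 -0.003  0.553  2.195  0.11   0.7    1.225]
-1 0.08 [-0.564  0.422  0.562  2.251 -0.557  0.312 -1.28 ]
-1 0.12 [-0.937  0.479  1.05   2.267 -0.864  0.5   -0.972]
-1 0.2 [-0.809  0.123  0.757  2.234 -0.053  0.562 -1.748]
-1 0.25 [-0.763 -0.009  0.646  2.199  0.115  0.7   -1.918]
```

```bash
python3 - <<'E'
from h import *
C=np.array([0.5289,-0.05,0.0666])
env.reach(C+Y*.02+N*.2,quat(1)); env.grip(0.0,20)
env.dwell(.2)
p,d,c=save('wrist','w1'); s=env.get_state(); print(s['time'],s['tcp_pos'],s['opening'],s['force'])
cv2.imwrite('pics/w1b.png',p)
E
```

```text
3.4583 [ 0.48073282 -0.02239563  0.25978801] 6.600394151178509e-05 [-0.30110084  0.54589924  0.45105962]
```

View pics/w1.png

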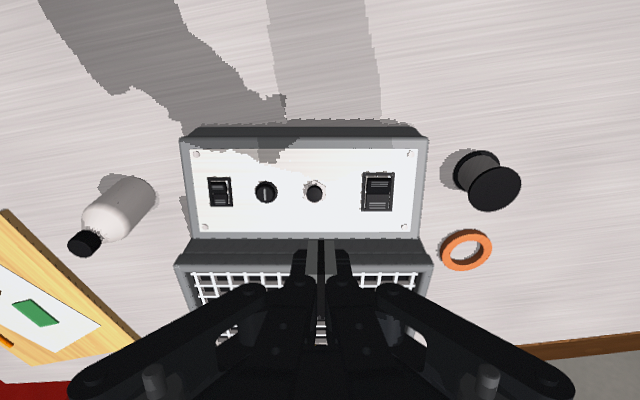

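The wrist picture has the operator's side at the top. It shows the power rocker at (378,191), reset at (315,192), fuse at (266,191) and speed rocker at (219,191), none of them hidden by the closed fingers. Next I'll fit the panel frame from this view.

```bash
python3 - <<'E'
from h import *
np.set_printoptions(precision=4,suppress=True)
f=np.load('pics/w1.npz'); p,d=f['p'],f['d']; c={k:(float(f[k]) if f[k].ndim==0 else f[k]) for k in f.files if k not in'pd'}
g=cv2.cvtColor(p,cv2.COLOR_BGR2GRAY); m=np.zeros_like(g); m[152:228,196:414]=1
v,u=np.where((m>0)&(g>190)&(d>0)); P=pts(c,np.c_[u,v],d[v,u]); q=P.mean(0)
n=np.linalg.svd(P-q)[2][2]; n*=np.sign(n[2]); print(len(P),q,n,np.degrees(np.arccos(n[2])),np.arctan2(-n[1],-n[0]),np.std((P-q)@n))
# white panel corners on the plane
w=((g>110)*255).astype(np.uint8)
b=((g<100)&(m>0)).astype(np.uint8); b[:168]=0
k,l,st,ce=cv2.connectedComponentsWithStats(b)
h={0:2}
for i in range(1,k):
    if st[i,4]<60: continue
    x,y,W,H,A=st[i]; mid=plane(c,[[x+(W-1)/2,y+(H-1)/2]],N,q+N*.004)[0]
    e=plane(c,[[x,y],[x+W,y+H]],N,q+N*.004)
    print(st[i],mid,'panel xy',(mid-q)@X,(mid-q)@Y,'size',(e[1]-e[0])@X,(e[1]-e[0])@Y)
cv2.imwrite('pics/w1c.png',cv2.resize(p[145:235,190:420],None,fx=3.4,fy=3.4,interpolation=cv2.INTER_CUBIC))
E
```

```text
13346 [ 0.5277 -0.0465  0.0655] [-0.2562  0.0407  0.9658] 15.033315544697441 -0.15775762862273343 0.0006882285571672074
[ 361  172   34   39 1050] [0.5368 0.0225 0.0693] panel xy -0.0003671029663781383 0.06956975422965492 size 0.03800270213986526 0.034215558871125304
[207 177  26  29 611] [ 0.5143 -0.1246  0.0693] panel xy -0.00031569861526746236 -0.07920875019831237 size 0.028362784459376695 0.021860140152155285
[255 181  23  22 355] [ 0.5215 -0.0812  0.0694] panel xy 0.00017151235314794147 -0.035264331087062804 size 0.021474130743818647 0.020543729078360582
[306 185  16  17 215] [ 0.5296 -0.0372  0.0698] panel xy 0.0016209225173817836 0.009419299211867075 size 0.016619426409855937 0.014958529448216943
```

View pics/w1c.png

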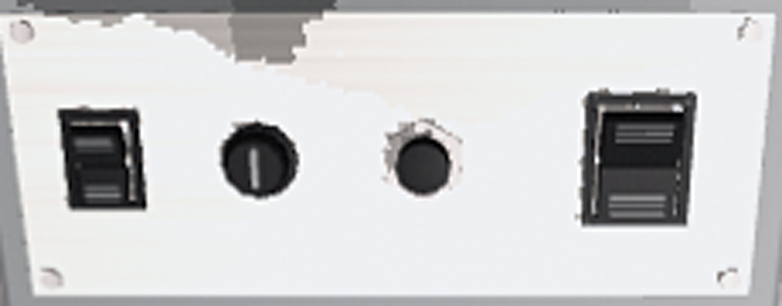

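```bash
cat >> h.py <<'E'
O=np.array([0.5277,-0.0465,0.0655])
def tgt(x,y,h): return O+X*x+Y*y+N*(h+env.nose_length)
def press(x,y,h0,h1,F):
    env.movel(tgt(x,y,h0),0.08); env.dwell(.3)
    hit=env.movel(tgt(x,y,h1),0.012,stop_force=F)
    env.dwell(.3); s=env.get_state(); print('hit',hit,'panel xyz',[(s['tcp_pos']-O)@a for a in(X,Y)],(s['tcp_pos']-O)@N-env.nose_length,s['force'],s['time'])
E
python3 - <<'E'
from h import *
np.set_printoptions(precision=3,suppress=True)
env.movel(tgt(-.014,.07,.06),0.1,rot=quat(1))
press(-.014,.07,.018,.0025,9)
env.movel(tgt(-.014,.07,.06),0.06)
env.movel(tgt(0,.02,.127),0.1); env.dwell(.2)
p,d,c=save('wrist','w2'); cv2.imwrite('pics/w2c.png',cv2.resize(p[145:235,190:420],None,fx=3.4,fy=3.4,interpolation=cv2.INTER_CUBIC)); print(env.get_state()['time'])
for y in(.07,.01):
  for x in(-.012,-.006,0,.006,.012):
    A=O+X*x+Y*y+N*.006; R=cv2.Rodrigues(np.array(c['rvec']))[0]; q=R@A+np.ravel(c['tvec']); u=int(round(c['fx']*q[0]/q[2]+c['cx'])); v=int(round(c['fy']*q[1]/q[2]+c['cy']))
    Q=pts(c,[[u,v]],[d[v,u]])[0]; f=np.load('pics/w1.npz'); Q0=pts(c,[[u,v]],[f['d'][v,u]])[0]
    print(y,x,'h before/after',(Q0-O)@N,(Q-O)@N)
E
```

```text
hit True panel xyz [np.float64(-0.014575038273031133), np.float64(0.06990394930031615)] 0.004058614857071138 [-2.061 -0.203  7.233] 6.825
9.1667
0.07 -0.012 h before/after 0.007752928574032704 0.0029891701555588906
0.07 -0.006 h before/after 0.004530525372924405 0.0037508224780633875
0.07 0 h before/after 0.0018148937691911064 0.0023285311429014984
0.07 0.006 h before/after 0.0009809314362555146 0.006209530720244058
0.07 0.012 h before/after 0.002249019149205591 0.009441854280895124
0.01 -0.012 h before/after 0.0006181678729062936 0.2687573583488933
0.01 -0.006 h before/after 0.00862679359516689 0.004386533372540524
0.01 0 h before/after 0.009544278066710009 0.011384981048880104
0.01 0.006 h before/after -0.00023314693717421813 0.011882329666987343
0.01 0.012 h before/after -0.00045058597878505174 0.0004031384048397894
```

View pics/w2c.png

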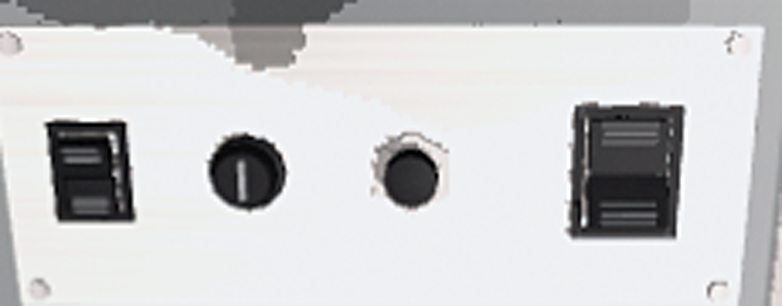

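The rocker's shading has flipped: the lower half is flush and the upper half now stands about 9.4 mm proud, so it's off. The reset button is still out at about 11 mm. Next I'll press it.

```bash
python3 - <<'E'
from h import *
np.set_printoptions(precision=3,suppress=True)
env.movel(tgt(0,.01,.06),0.1)
press(0,.01,.018,.0025,10)
env.movel(tgt(0,.01,.06),0.06)
env.movel(tgt(0,.02,.127),0.1); env.dwell(.3)
p,d,c=save('wrist','w3'); cv2.imwrite('pics/w3c.png',cv2.resize(p[145:235,190:420],None,fx=3.4,fy=3.4,interpolation=cv2.INTER_CUBIC)); print(env.get_state()['time'])
for y,xs in((.07,(-.012,-.006,.006,.012)),(.01,(-.004,0,.004))):
  for x in xs:
    A=O+X*x+Y*y+N*.005; R=cv2.Rodrigues(np.array(c['rvec']))[0]; q=R@A+np.ravel(c['tvec']); u=int(round(c['fx']*q[0]/q[2]+c['cx'])); v=int(round(c['fy']*q[1]/q[2]+c['cy']))
    print(y,x,'h',(pts(c,[[u,v]],[d[v,u]])[0]-O)@N)
print(env.get_state()['force'])
E
```

```text
hit True panel xyz [np.float64(2.7366174491959034e-05), np.float64(0.009975961727745127)] 0.005178189848342021 [-1.316 -0.267  7.145] 12.2667
14.5083
0.07 -0.012 h 0.002646344273692527
0.07 -0.006 h 0.002325297362236365
0.07 0.006 h 0.005966708171249298
0.07 0.012 h 0.008899920716014788
0.01 -0.004 h 0.005114539272707925
0.01 0 h 0.004373699182641096
0.01 0.004 h 0.004977065382143405
[-0.02   0.147  0.094]
```

View pics/w3c.png

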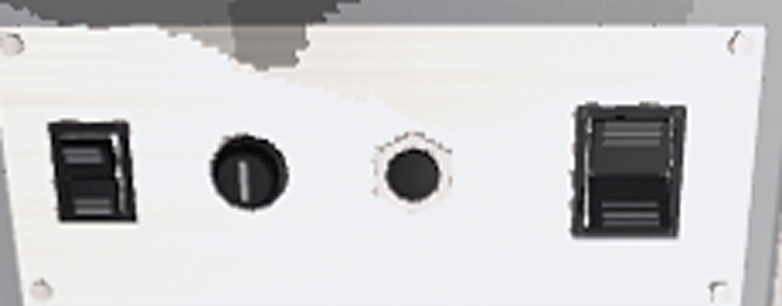

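The button is home at about 5 mm and centred in its nut. The rocker is still off, the speed rocker looks unchanged, and the hand is about 127 mm clear of the panel.

```bash
python3 -c "
from h import *
print(job.job_done())"
```

```text
the job is handed in; nothing more can be done
None
```

I switched the grinder off at the power rocker, pushed the reset button fully home, took the hand clear of the machine and handed in the job; no verdict was returned.

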